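# Close up a phone test jig after loading it

### The arm

A 7-joint arm with a two-finger parallel gripper is mounted at the origin on a cart in front of the work surface, level with it; the furniture and walls round the work are solid. World frame = base frame: x ahead of the robot, y to its left, z up, the work surface at z = 0. Lengths are in m, angles in rad, forces in N, time in s.
With the tool pointing down it reaches from about 0.35 to 0.9 m from the base axis. Payload 8.1 kg.
Tool frame: the origin (TCP) lies at the very end of the fingers, on their centre line; the grasp point (between the pads) lies 19 mm behind it (arm.tcp_to_grasp is the distance from the TCP to the grasp point, in m); z points along the fingers, y is the line along which they close (so a half turn about z gives the same grasp; the last joint's range is limited). The gripper opens to 92 mm and grips with 3 to 60 N. Pads are 19 mm wide; open, the fingers measure 130 mm over their backs; the gripper's body (75 mm by 190 mm) begins 47 mm behind the grasp point.
Start: joints at [1.224, 0.434, 0.025, 1.573, -0.012, 1.134, -0.075], TCP at [0.151, -0.607, 0.206] pointing down, gripper open.
Joint ranges: [-2.62, 2.62], [-0.44, 2.09], [-1.27, 1.32], [0.08, 2.57], [-1.32, 4.46], [0.12, 2], [-2.74, 2.74]. Speed limits (rad/s): [2.22, 2.22, 3.01, 3.01, 3.14, 3.14, 3.14].

### API

Orientations are given as a rotation vector (axis times angle).
In Python, from cell import arm, vision, readout gives the robot as it stands (arm), with the cameras (vision) and the readings (readout).
- The arm moves only by the shell command python3 nudge.py [FORCE], which reads ROWS from standard input. ROWS is one flat JSON list of numbers that holds 1 to 10 rows one after another, with no inner brackets; each row has 5 numbers: dx, dy, dz in shares of the most that a row can go, 1 being 50 mm, then a turn about the tool's z in normalised numbers (1 is 45 degrees), then the opening from 0.0 (shut) to 1.0 (fully open); each row shifts and turns the commanded pose from where the row before left it, along the tool's axes as they then stand; what a row does not reach is not made up. A row lasts 1/10 s, in which the tool goes at most 0.05 m and 0.15 rad, less where a joint would pass 70% of its speed; a pose out of reach is approached as far as the arm can. The fingers move at their own pace and stop on an object; FORCE is the grip in N (left out, the last holds). Time passes only in rows, so rows that do not move let the fingers close. It prints the time, the measured TCP pose, the force, the opening and the grip force at its end. A shift or turn number past 1, either way, is cut back to 1. Input that does not fit is refused with a message, and nothing moves.
- readout.observe(): the state, without advancing time (a new reading comes with each control period).
- vision.get_image(name): name is "side" or "top"; returns a dict with "image" (384x512x3 uint8, blue, green, red), "fx", "fy", "cx", "cy" (pixels), "cam_to_world" (4x4, takes a point from camera to world coordinates). Camera axes: x right, y down, z forward; pixel columns grow to the right and rows downward; lengths in m; the calibration is good to about 2 mm. A picture is of the moment at which its call begins. There is no depth.
- arm.sign_off(): hands the job in; it is judged then, once.
The state is a dict: "clock": time; "joints": joint angles; "dq": joint speeds; "joint_efforts": joint torques, N m; "position": TCP position; "ee_rot": TCP orientation; "force": force on the tool from outside, world axes, zero at the start; "ft_torque": the same for the moment, N m; "width": opening from 0.0 (shut) to 1.0 (fully open); "gripper_force": force on a finger pad.
Only numpy, scipy, OpenCV 4.12 (cv2) and the standard library are available. Lean on these libraries where they do the work, as an engineer would, in place of code of your own. Each camera call takes 0.05 s, during which the arm holds its last target. There are 200 camera calls.

### The job

The phone lying in the channel of the test jig still sticks out of the open end: push it in until it is fully home against the stop block. Then swing the standing cover over it and press it fully shut. Leave the other things on the bench where they are.

Things in the scene. Friction and masses are not known exactly. Their poses are not given: they have to be found in the camera images.
- test_jig: Fixed phone test jig: grey base plate 14 mm thick, x -46 to +58, y -137 to +84 mm in its frame. Origin on the bench under the middle of the phone's place; z up. Two aluminium rails along y (-69 to +83, x = +-36.5 to +-44.5: channel 73 mm wide) and a stop block at the +y end stand 10 mm above the plate. The -y end is open; the bare plate runs on there as an apron. Cover hinged at +x.
- nest (a point): Point on top of the base plate (14 mm above the bench), in the middle of the phone's place; axes as the jig's. The stop block's face is at y = +70 mm from it, so a phone fully home has its origin at y = +1 mm, x = 0 (+-2.5).
- phone: Black phone, 138 x 68 x 8 mm, about 170 g, lying on its back in the channel. Origin: centre of its underside; its x axis runs along its 138 mm length (along the jig's y), z up. It starts sticking 40 to 65 mm out of place towards the jig's -y; it slides on the plate with a push of about 1 to 2 N.
- cover (a joint): Cover angle, rad: 0 = fully shut, 1.57 = upright, 2.1 = stop, leaning back to the jig's +x. Starts at 1.7 to 1.9. A stiff hinge holds it at any angle (it does not fall); 2 to 3 N at the free edge moves it. Aluminium frame with clear window, 98 mm from hinge axis to free edge, 160 mm along the jig's y (-79 to +81), 7 mm thick; shut, its top is 33 mm above the bench.
- hinge_mid (a point): Middle of the cover's hinge axis, at x = +52, y = 0, z = 28 mm in the jig's frame; the hinge runs along the jig's y. The cover spans from 2 mm below to 5 mm above this axis when shut.
- cover_edge (a point): Middle of the cover's free edge, 98 mm from the hinge axis; moves with the cover. Under the cover's end at jig y -80 to -74 a lip, 60 mm long, reaches down to 16 mm above the bench when shut and closes the channel's mouth: if the phone is not home the lip lands on it and the cover cannot shut.
- tape_roll: Bystander: roll of black tape, 62 x 60 x 19 mm, near the jig's +y end. Origin: centre of its underside.
- spare_phone: Bystander: phone in a blue case, 144 x 73 x 10 mm, lying on the bare bench beyond the jig's open -y end. Origin: centre of its underside.

How it is judged:
By the outcome, as a careful person would: the job done as asked, in the order asked, and still so for the second after the job is handed in, with the robot touching nothing.
It also fails if it takes over 38 s, if anything falls off the work surface, if the arm or the gripper's body presses on something with over 40 N, if the wrist force passes 120 N, or if a joint passes its speed limit or range.

## Working session

There is one attempt and no reset: what is moved stays moved. The work goes in short steps, Python scripts to look and compute and a shell command to move; the robot and the scene stay as the last step left them, time stands still between calls to the robot, and variables do not carry over. Pictures are saved under pics/ and viewed, at most 10 in all, crops included, and the job is handed in when it is done.

```bash
mkdir -p pics; ls; python3 - <<'E'
from cell import arm, vision, readout
import cv2,numpy as np
o=readout.observe();print(o['clock'],o['position'],o['ee_rot'],o['force'],o['width'])
for n in('side','top'):
    d=vision.get_image(n);cv2.imwrite(f'pics/{n}0.png',d['image']);print(n,d['fx'],d['cx'],d['cy'],np.round(d['cam_to_world'],3).tolist())
E
```

```text
cell.py
nudge.py
pics
0.0 [ 0.15068652 -0.60598948  0.20475638] [-3.11677287e+00 -3.81689639e-01  4.78381429e-04] [ 0.70507736 -0.72006675  0.31924465] 1.0020292061589313
side 347.5187380409694 254.07225546051205 193.89454095744205 [[-0.973, -0.11, 0.203, 0.301], [-0.231, 0.467, -0.853, 0.668], [-0.001, -0.877, -0.48, 0.454], [0.0, 0.0, 0.0, 1.0]]
top 386.96340374988984 259.99027840978385 189.2113348993311 [[0.03, -0.991, 0.13, 0.36], [-0.999, -0.034, -0.027, -0.03], [0.031, -0.129, -0.991, 0.953], [0.0, 0.0, 0.0, 1.0]]
```

View pics/side0.png

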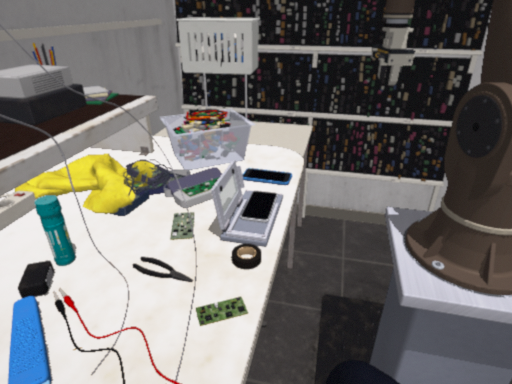

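View pics/top0.png

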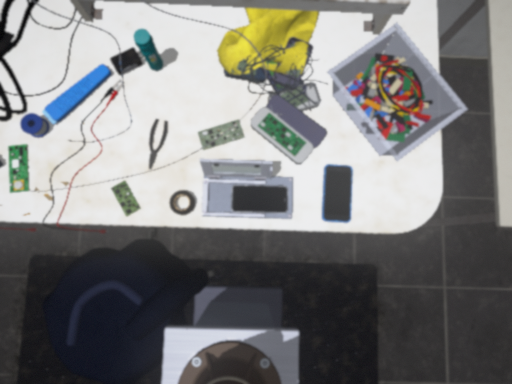

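The side view shows the jig at about (250,215), with its cover standing on the far side. The tape is at (246,257) and the spare phone at (267,177). In the top view the jig spans columns 202–293 and rows 160–218, with its open end to the right (world −y) and the hinge at the top (+x). Next I enlarge both.

```bash
python3 - <<'E'
import cv2
a=cv2.imread('pics/top0.png')[150:225,190:300];b=cv2.imread('pics/side0.png')[155:250,205:305]
cv2.imwrite('pics/t1.png',cv2.resize(a,None,fx=7,fy=7,interpolation=cv2.INTER_CUBIC))
cv2.imwrite('pics/s1.png',cv2.resize(b,None,fx=6,fy=6,interpolation=cv2.INTER_CUBIC))
E
```

```text
(no output)
```

View pics/t1.png

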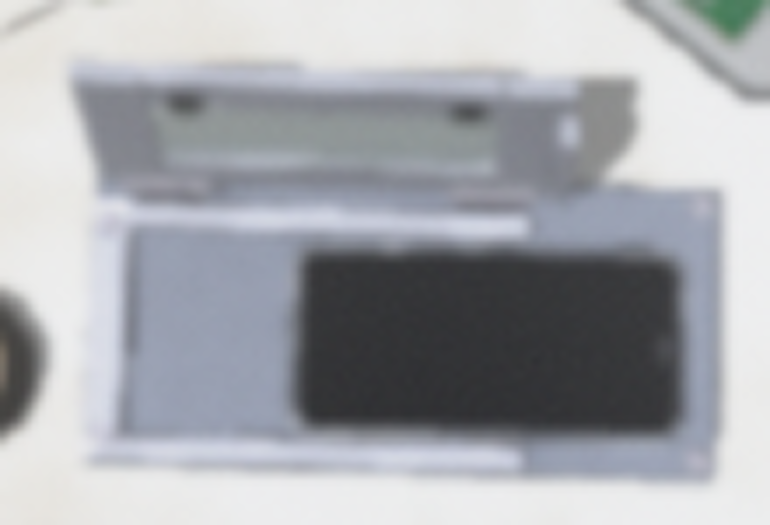

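View pics/s1.png

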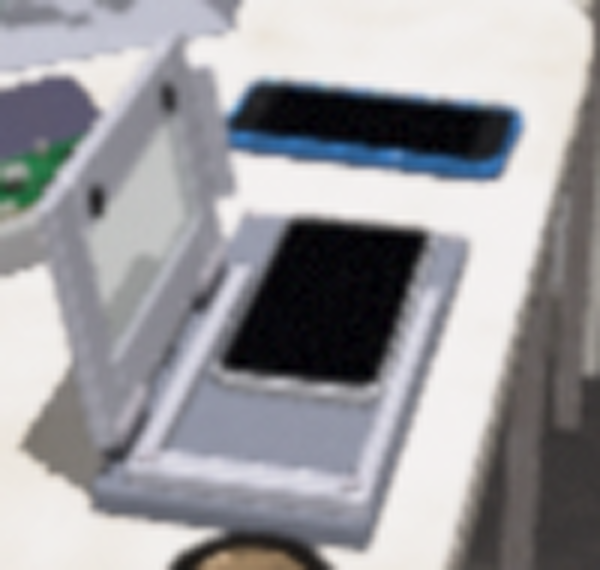

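The crops give these crop-pixel positions:

| Feature | Top crop | Side crop |
|---|---|---|
| Phone corners | (303,252), (680,262), (678,432), (300,425) | (222,372), (290,220), (430,232), (378,385) |
| Plate's −y corners | (720,190), (714,478) | (245,215), (468,238) |
| Cover's free edge | (72,65) to (580,85) | (38,212) to (180,40) |

```bash
cat > h.py <<'E'
from cell import arm, vision, readout
import cv2,numpy as np
C={n:vision.get_image(n) for n in('top','side')}
def ray(n,u,v):
    d=C[n];T=np.array(d['cam_to_world']);r=T[:3,:3]@[(u-d['cx'])/d['fx'],(v-d['cy'])/d['fy'],1];return T[:3,3],r/np.linalg.norm(r)
def plane(n,u,v,z):
    c,r=ray(n,u,v);return c+r*(z-c[2])/r[2]
def tri(pt,ps):
    A=[];b=[];L=[]
    for c,r in(ray('top',*pt),ray('side',*ps)):
        P=np.eye(3)-np.outer(r,r);A.append(P);b.append(P@c);L.append((c,P))
    x=np.linalg.lstsq(np.vstack(A),np.hstack(b),rcond=None)[0]
    return x,[np.linalg.norm(P@(x-c))for c,P in L][0]
t=lambda x,y:(190+(x+.5)/7-.5,150+(y+.5)/7-.5)
s=lambda x,y:(205+(x+.5)/6-.5,155+(y+.5)/6-.5)
E
python3 - <<'E'
from h import *
np.set_printoptions(precision=4,suppress=True)
for k,a,b,z in [('ph+x+y',(303,252),(222,372),.022),('ph+x-y',(680,262),(290,220),.022),('ph-x-y',(678,432),(430,232),.022),('ph-x+y',(300,425),(378,385),.022),
 ('pl+x-y',(720,190),(245,215),.014),('pl-x-y',(714,478),(468,238),.014),('cov+y',(72,65),(38,212),.12),('cov-y',(580,85),(180,40),.12),
 ('blk',(90,455),(340,505),.024)]:
    x,e=tri(t(*a),s(*b));print(k,x,'err',round(e,4),'top@z',plane('top',*t(*a),z)[:2],'side@z',plane('side',*s(*b),z)[:2])
print('stop face',plane('top',*t(133,240),.014),plane('top',*t(126,430),.024))
print('rails end',plane('top',*t(528,228),.024),plane('top',*t(522,460),.024))
E
```

```text
ph+x+y [0.4882 0.0105 0.0202] err 0.0006 top@z [0.4886 0.0106] side@z [0.4868 0.0133]
ph+x-y [ 0.4911 -0.1207  0.0177] err 0.001 top@z [ 0.4896 -0.1204] side@z [ 0.4902 -0.113 ]
ph-x-y [ 0.43   -0.1213  0.0192] err 0.0005 top@z [ 0.4303 -0.121 ] side@z [ 0.4287 -0.1162]
ph-x+y [0.4274 0.0091 0.0223] err 0.0011 top@z [0.4286 0.0093] side@z [0.4264 0.0086]
pl+x-y [ 0.517  -0.1354  0.0096] err 0.0004 top@z [ 0.5168 -0.1348] side@z [ 0.5144 -0.1274]
pl-x-y [ 0.4151 -0.135   0.0107] err 0.0004 top@z [ 0.4153 -0.1346] side@z [ 0.4138 -0.1291]
cov+y [0.5313 0.0804 0.1212] err 0.0001 top@z [0.5315 0.0805] side@z [0.5322 0.0783]
cov-y [ 0.5294 -0.0788  0.1182] err 0.0018 top@z [ 0.5309 -0.0783] side@z [ 0.5263 -0.0745]
blk [0.4206 0.0818 0.0181] err 0.0045 top@z [0.4158 0.0804] side@z [0.4235 0.09  ]
stop face [0.4919 0.0703 0.014 ] [0.4248 0.0685 0.024 ]
rails end [ 0.4994 -0.0671  0.024 ] [ 0.4188 -0.0673  0.024 ]
```

The measurements agree: the jig origin is at about (0.460, 0.001) with yaw near 0. The phone's −y end is at y≈−0.124, so it has about 56 mm to travel. The cover's edge is at x≈0.531, z≈0.12, which puts its angle at about 1.77. I'll turn the tool square and approach with the fingers shut.

Careful with the scale: shifts go in shares of 50 mm and turns go in shares of 45 degrees. That gives: -0.04 m is -0.8, 0.03 m is 0.6, 0.122 rad is 0.1553.

```bash
echo '[0,0,0,0.1553,0,0,0,0,0.1553,0,0.6,-0.8,0,0,0,0.6,-0.8,0,0,0,0.6,-0.8,0,0,0,0.6,-0.8,0,0,0,0.6,-0.8,0,0,0,0.6,-0.8,0,0,0,0.6,-0.8,0,0,0,0.6,-0.8,0,0,0]' | python3 nudge.py 20
```

```text
clock: 1.2
position: [0.3917, -0.2848, 0.2057]
ee_rot: [3.141, -0.001, 0.001]
force: [1.1, -0.3, 0.4]
width: 0.181
gripper_force: 0.0
```

Converted, 0.045 m is 0.9, -0.04 m is -0.8.

```bash
echo '[0.44,-0.8,0,0,0,0.44,-0.8,0,0,0,0.44,-0.7,0,0,0,0,0,0.9,0,0,0,0,0.9,0,0,0,0,0.9,0,0,0,0,0.6,0,0,0,0,0.3,0,0,0,0,0,0,0,0,0,0,0,0]' | python3 nudge.py
```

```text
clock: 2.2
position: [0.4571, -0.1717, 0.0258]
ee_rot: [-3.142, 0.0, 0.0]
force: [0.0, 0.5, -0.5]
width: 0.004
gripper_force: 0.0
```

Converted, -0.01 m is -0.2, -0.008 m is -0.16.

```bash
echo '[0,0,0.16,0,0,0,0,0,0,0,0,-0.2,0,0,0,0,-0.16,0,0,0,0,-0.16,0,0,0,0,-0.16,0,0,0,0,-0.16,0,0,0]' | python3 nudge.py && echo '[0,-0.16,0,0,0,0,-0.16,0,0,0,0,-0.16,0,0,0,0,-0.12,0,0,0,0,-0.08,0,0,0,0,0,0,0,0]' | python3 nudge.py
```

```text
clock: 2.9
position: [0.4571, -0.1287, 0.0176]
ee_rot: [-3.142, -0.0, -0.0]
force: [-1.3, -0.1, -0.3]
width: 0.007
gripper_force: 0.0
clock: 3.5
position: [0.457, -0.095, 0.0175]
ee_rot: [-3.141, -0.001, -0.0]
force: [0.6, 0.5, 0.1]
width: 0.004
gripper_force: 0.0
```

Converted, -0.004 m is -0.08.

```bash
echo '[0,-0.08,0,0,0,0,-0.08,0,0,0]' | python3 nudge.py; python3 - <<'E'
from h import *
b=C['side']['image'][155:250,205:305];a=C['top']['image'][150:225,190:300]
cv2.imwrite('pics/m2.png',np.hstack([cv2.resize(b,(400,380),interpolation=2),cv2.resize(a,(400,273),interpolation=2)[:380] if 0 else cv2.copyMakeBorder(cv2.resize(a,(400,273),interpolation=2),0,107,0,0,0)]))
E
```

```text
clock: 3.7
position: [0.457, -0.0878, 0.0175]
ee_rot: [3.141, -0.002, -0.0]
force: [-0.4, -0.3, -0.8]
width: 0.005
gripper_force: 0.0
```

View pics/m2.png

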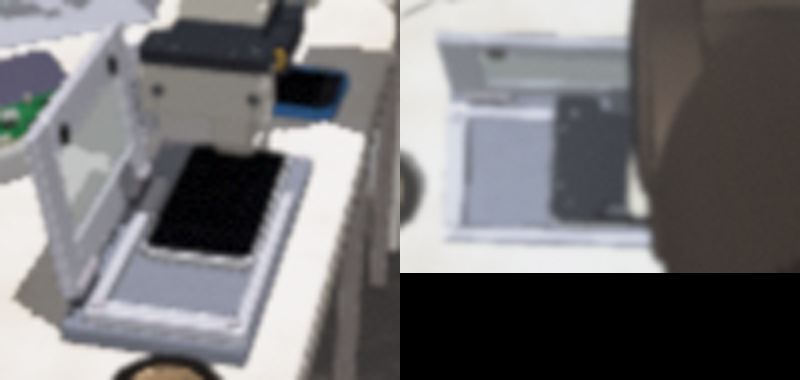

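The side view puts the phone's +y end at about (200,250) in the 4× crop, close to where it started. I'll quantify that before pushing further.

```bash
python3 - <<'E'
from h import *
np.set_printoptions(precision=4,suppress=True)
q=lambda x,y:(205+(x+.5)/4-.5,155+(y+.5)/4-.5)
for p in[(146,247),(255,253),(285,155),(195,148)]:print(plane('side',*q(*p),.022))
p=readout.observe()['position'];print(p,readout.observe()['force'])
for n in('side','top'):
    T=np.linalg.inv(np.array(C[n]['cam_to_world']))
    for w in[p,p+[0,.019,.0],p+[0,0,.066]]:
        c=T[:3,:3]@w+T[:3,3];print(n,C[n]['fx']*c[0]/c[2]+C[n]['cx'],C[n]['fy']*c[1]/c[2]+C[n]['cy'])
    cv2.imwrite(f'pics/{n}2.png',C[n]['image'])
b=C['side']['image'][155:215,225:290];cv2.imwrite('pics/s3.png',cv2.resize(b,None,fx=9,fy=9,interpolation=2))
E
```

```text
[0.488  0.0127 0.022 ]
[0.4254 0.0046 0.022 ]
[ 0.4295 -0.1153  0.022 ]
[ 0.4886 -0.1112  0.022 ]
[ 0.4569 -0.0876  0.0175] [-0.3149 -0.033  -0.8127]
side 263.28500404669785 198.8040075070536
side 261.70170463678187 202.44316469376759
side 263.59472269414607 175.43960051299985
top 272.8153245209186 200.0642707099234
top 265.0194245028106 199.80752791765337
top 274.6791396593108 197.11705511221166
```

View pics/s3.png

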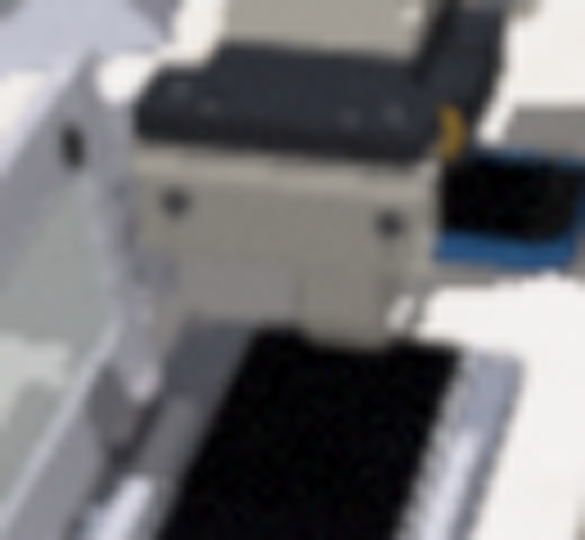

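Converted, 0.035 m is 0.7, 0.03 m is 0.6.

```bash
echo '[0,0.6,0,0,0,0,0.7,0,0,0,0,0,0,0,0]' | python3 nudge.py; python3 - <<'E'
from h import *
p=readout.observe()['position'];T=np.linalg.inv(np.array(C['side']['cam_to_world']))
for w in[p,p+[0,.01,0],p+[0,.095,.066],p+[0.0095,.01,.0]]:
    c=T[:3,:3]@w+T[:3,3];print((C['side']['fx']*c[0]/c[2]+C['side']['cx']-235)*9,(C['side']['fy']*c[1]/c[2]+C['side']['cy']-150)*9)
b=C['side']['image'][150:215,235:305];cv2.imwrite('pics/s4.png',cv2.resize(b,None,fx=9,fy=9,interpolation=2))
E
```

```text
clock: 4.2
position: [0.4566, -0.1579, 0.0175]
ee_rot: [3.139, -0.011, 0.0]
force: [0.5, 0.1, 0.7]
width: 0.003
gripper_force: 0.0
300.88568273290105 334.5320106380145
294.32239777462087 349.63358952289065
235.34199747604123 275.4476200179827
263.1771129752663 346.2343498561366
```

View pics/s4.png

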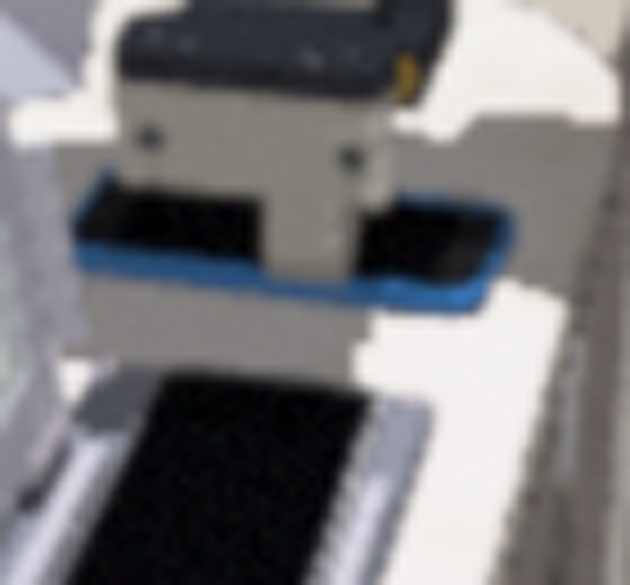

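The fingertip shows up about 6 px higher than the reported TCP projects to, and the phone has not moved. The real tip is probably about 20 mm higher than reported. I'll check by lowering gently beside the plate while watching the force.

Converted, 0.004 m is 0.08.

```bash
echo '[0,0,0.08,0,0,0,0,0.08,0,0,0,0,0,0,0]' | python3 nudge.py; echo '[0,0,0.06,0,0,0,0,0,0,0]' | python3 nudge.py;python3 - <<'E'
from h import *
a=C['side']['image'];b=cv2.imread('pics/side2.png')
cv2.imwrite('pics/side5.png',a)
# tip: lowest grey-beige pixel in finger columns
for v in range(172,196):print(v,a[v,266:272].mean(0).round())
E
```

```text
clock: 4.6
position: [0.4566, -0.1516, 0.0089]
ee_rot: [-3.141, -0.002, 0.002]
force: [-0.3, 0.5, -0.0]
width: 0.003
gripper_force: 0.0
clock: 4.8
position: [0.4569, -0.1522, 0.0062]
ee_rot: [-3.141, -0.001, 0.001]
force: [-0.7, -0.5, 0.1]
width: 0.006
gripper_force: 0.0
172 [120. 127. 130.]
173 [121. 127. 130.]
174 [122. 128. 132.]
175 [122. 128. 132.]
176 [120. 126. 130.]
177 [119. 125. 129.]
178 [119. 125. 129.]
179 [119. 125. 129.]
180 [120. 125. 130.]
181 [121. 127. 132.]
182 [120. 126. 130.]
183 [110. 117. 120.]
184 [103. 108. 112.]
185 [114. 116. 120.]
186 [124. 125. 129.]
187 [127. 128. 132.]
188 [127. 128. 131.]
189 [126. 127. 130.]
190 [125. 126. 129.]
191 [109. 110. 113.]
192 [69. 69. 70.]
193 [23. 22. 22.]
194 [8. 5. 6.]
195 [8. 4. 4.]
```

Converted, 0.003 m is 0.06.

```bash
echo '[0,0,0.06,0,0,0,0,0,0,0]' | python3 nudge.py; echo '[0,0,0.06,0,0,0,0,0,0,0]' | python3 nudge.py; echo '[0,0,0.06,0,0,0,0,0,0,0]' | python3 nudge.py; python3 - <<'E'
from h import *
a=C['side']['image']
for v in range(178,196):print(v,a[v,266:272].mean(0).round())
E
```

```text
clock: 5.1
position: [0.4568, -0.1526, 0.0033]
ee_rot: [-3.142, 0.001, 0.001]
force: [0.2, -0.7, 0.2]
width: 0.008
gripper_force: 0.0
clock: 5.3
position: [0.4567, -0.1526, 0.0002]
ee_rot: [-3.142, 0.001, 0.001]
force: [0.5, -0.2, -0.4]
width: 0.008
gripper_force: 0.0
clock: 5.5
position: [0.4568, -0.1526, -0.0028]
ee_rot: [-3.142, 0.0, 0.001]
force: [0.3, -0.2, -0.5]
width: 0.003
gripper_force: 0.0
178 [122. 129. 132.]
179 [120. 127. 130.]
180 [118. 125. 129.]
181 [118. 125. 129.]
182 [119. 125. 130.]
183 [118. 124. 129.]
184 [121. 127. 132.]
185 [121. 127. 131.]
186 [111. 116. 120.]
187 [103. 108. 112.]
188 [114. 116. 120.]
189 [124. 126. 128.]
190 [124. 125. 128.]
191 [108. 109. 112.]
192 [68. 67. 70.]
193 [22. 22. 23.]
194 [6. 4. 4.]
195 [8. 5. 6.]
```

With reported z at −0.003 and still no contact, the reported TCP height must read low. I'll touch down on the bare bench between the plate and the spare phone to find the true offset.

Converted, 0.005 m is 0.1, 0.004 m is 0.08.

```bash
echo '[0,0.1,0.08,0,0,0,0,0.08,0,0,0,0,0,0,0]' | python3 nudge.py|sed -n 2,4p; for i in 1 ; do echo '[0,0,0.04,0,0,0,0,0,0,0]' | python3 nudge.py|sed -n 2,4p; done; echo '[0,0,0.04,0,0,0,0,0,0,0]' | python3 nudge.py|sed -n 2,4p; python3 - <<'E'
from h import *
np.set_printoptions(precision=4,suppress=True)
for v in (186,187.3):
  c,r=ray('side',268.5,v)
  for d in(.006,.01,.019):print(v,d,c+r*((-.1526+d)-c[1])/r[1])
E
```

```text
position: [0.4565, -0.1578, -0.0111]
ee_rot: [-3.141, 0.001, 0.001]
force: [-0.2, 0.9, -1.1]
position: [0.4568, -0.1575, -0.0127]
ee_rot: [-3.141, 0.0, 0.001]
force: [-1.0, -0.9, -0.0]
position: [0.4569, -0.1576, -0.0146]
ee_rot: [3.142, -0.0, -0.0]
force: [0.3, -0.2, 0.5]
186 0.006 [ 0.4553 -0.1466  0.0247]
186 0.01 [ 0.4545 -0.1426  0.0268]
186 0.019 [ 0.4528 -0.1336  0.0316]
187.3 0.006 [ 0.4552 -0.1466  0.0208]
187.3 0.01 [ 0.4545 -0.1426  0.0229]
187.3 0.019 [ 0.4528 -0.1336  0.0277]
```

Converted, 0.002 m is 0.04.

```bash
for k in 1; do echo '[0,0,0.04,0,0,0,0,0,0,0]' | python3 nudge.py|sed -n 2,4p; done; echo '[0,0,0.04,0,0,0,0,0,0,0]' | python3 nudge.py|sed -n 2,4p;echo '[0,0,0.04,0,0,0,0,0,0,0]' | python3 nudge.py|sed -n 2,4p
```

```text
position: [0.4569, -0.1576, -0.0167]
ee_rot: [-3.142, 0.0, 0.0]
force: [-0.4, -0.5, -0.0]
position: [0.4569, -0.1576, -0.0187]
ee_rot: [-3.142, 0.0, 0.0]
force: [0.4, -0.4, 0.2]
position: [0.4568, -0.1576, -0.0207]
ee_rot: [-3.142, 0.001, 0.0]
force: [0.3, 0.0, 0.6]
```

Converted, 0.002 m is 0.04.

```bash
echo '[0,0,0.04,0,0,0,0,0,0,0]' | python3 nudge.py|sed -n 1,4p; echo '[0,0,0.04,0,0,0,0,0,0,0]' | python3 nudge.py|sed -n 2,4p;python3 - <<'E'
from h import *
np.set_printoptions(precision=4,suppress=True)
print(readout.observe()['force'])
a=C['side']['image']
for v in range(184,200):print(v,a[v,266:272].mean(0).round())
E
```

```text
clock: 7.2
position: [0.457, -0.1577, -0.021]
ee_rot: [3.141, -0.001, 0.001]
force: [-7.0, 1.9, 26.3]
position: [0.4571, -0.1577, -0.0213]
ee_rot: [3.14, -0.0, 0.002]
force: [-13.9, 4.6, 60.6]
[-14.3684   3.9558  60.546 ]
184 [121. 128. 132.]
185 [120. 127. 130.]
186 [118. 125. 128.]
187 [118. 125. 128.]
188 [119. 125. 128.]
189 [120. 125. 129.]
190 [120. 125. 129.]
191 [102. 107. 110.]
192 [62. 65. 67.]
193 [20. 19. 20.]
194 [7. 5. 5.]
195 [6. 3. 3.]
196 [3. 3. 3.]
197 [5. 3. 2.]
198 [7. 4. 6.]
199 [5. 2. 2.]
```

Contact came at reported z = −0.0207, so the true tip height is the reported z plus about 21 mm. To get a real height of 18 mm I raise to reported −0.003, then push.

Converted, -0.0217 m is -0.434.

```bash
echo '[0,0,-0.434,0,0,0,0,0,0,0]' | python3 nudge.py|sed -n 1,4p; echo '[0,-0.16,0,0,0,0,-0.16,0,0,0,0,-0.16,0,0,0,0,-0.16,0,0,0]' | python3 nudge.py|sed -n 2,4p; echo '[0,-0.16,0,0,0,0,-0.16,0,0,0,0,-0.08,0,0,0,0,0,0,0,0]' | python3 nudge.py|sed -n 2,4p; python3 - <<'E'
from h import *
a=C['side']['image'][155:250,205:305];cv2.imwrite('pics/s6.png',cv2.resize(a,None,fx=6,fy=6,interpolation=2))
E
```

```text
clock: 7.7
position: [0.4585, -0.158, -0.0007]
ee_rot: [3.141, -0.001, 0.006]
force: [-0.5, -0.1, -0.4]
position: [0.4566, -0.1247, -0.0033]
ee_rot: [-3.141, -0.0, 0.002]
force: [0.1, -1.8, 0.1]
position: [0.4571, -0.1047, -0.0028]
ee_rot: [-3.141, -0.002, 0.0]
force: [-0.9, 0.5, 0.2]
```

View pics/s6.png

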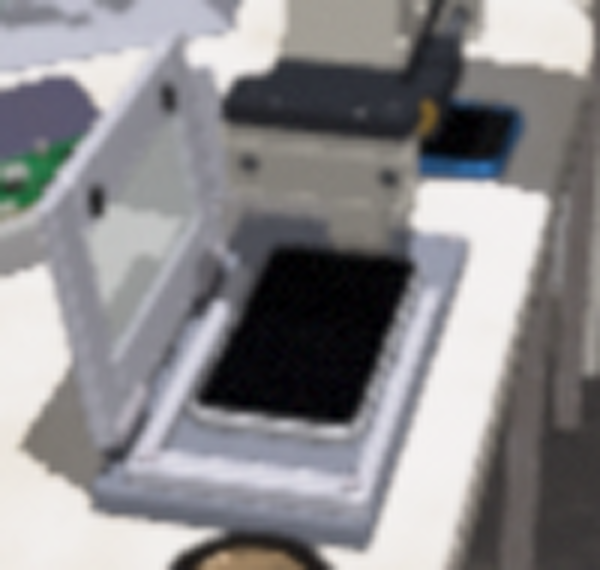

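The phone is moving now: its +y end is at about (200,408) in the crop, and the stop is at about y=465. I carry on until the force rises.

Converted, -0.006 m is -0.12.

```bash
echo '[0,-0.12,0,0,0,0,-0.12,0,0,0,0,0,0,0,0]' | python3 nudge.py|sed -n 1,4p; python3 - <<'E'
from h import *
np.set_printoptions(precision=4,suppress=True)
# bright near rim/black glass boundary of the phone near end along its centre line, before/after
a=C['side']['image']
for u in (246,252,258):
    print(u,a[215:240,u].mean(1).round().astype(int))
for v in range(218,236,2):print(v,plane('side',252,v,.022),plane('side',252,v,.024)[1])
E
```

```text
clock: 8.9
position: [0.4571, -0.0927, -0.0027]
ee_rot: [-3.141, -0.001, -0.0]
force: [-1.1, -0.0, 0.6]
246 [  9   3   9   7  11  10  11   7   5   8   8  64 163 171 141 145 158 195
 216 215 200 170 152 138 143]
252 [  3  10  10   4   7   7  13  12   7  11   7  10  70 174 177 138 141 163
 199 216 215 188 160 151 141]
258 [  9  10   8   6   8   3   9   8   8   6   6   6  18  74 165 166 128 139
 174 204 215 217 186 156 150]
218 [0.4619 0.0137 0.022 ] 0.016735233028001284
220 [0.4599 0.0219 0.022 ] 0.024874734580458302
222 [0.458  0.0299 0.022 ] 0.03286511766417577
224 [0.456  0.0378 0.022 ] 0.04071044293531911
226 [0.4542 0.0455 0.022 ] 0.04841462494157611
228 [0.4523 0.0531 0.022 ] 0.05598143863507077
230 [0.4505 0.0606 0.022 ] 0.06341452553997651
232 [0.4487 0.0679 0.022 ] 0.07071739959599388
234 [0.447  0.0751 0.022 ] 0.07789345269739745
```

Converted, -0.004 m is -0.08, -0.002 m is -0.04.

```bash
echo '[0,-0.08,0,0,0,0,-0.08,0,0,0,0,-0.04,0,0,0,0,0,0,0,0]' | python3 nudge.py|sed -n 1,4p; echo '[0,-0.04,0,0,0,0,0,0,0,0]' | python3 nudge.py|sed -n 2,4p; echo '[0,-0.02,0,0,0,0,0,0,0,0]' | python3 nudge.py|sed -n 2,4p
```

```text
clock: 9.4
position: [0.457, -0.0831, -0.0028]
ee_rot: [-3.141, -0.001, -0.0]
force: [-0.3, -0.5, -0.6]
position: [0.457, -0.0815, -0.0028]
ee_rot: [3.142, -0.0, 0.0]
force: [0.2, -0.8, 0.3]
position: [0.457, -0.0806, -0.0028]
ee_rot: [3.142, -0.0, -0.0]
force: [-0.6, -0.7, 0.8]
```

Converted, -0.001 m is -0.02.

```bash
echo '[0,-0.02,0,0,0,0,0,0,0,0]' | python3 nudge.py|sed -n 2,4p; echo '[0,-0.02,0,0,0,0,0,0,0,0]' | python3 nudge.py|sed -n 2,4p;  echo '[0,-0.02,0,0,0,0,0,0,0,0]' | python3 nudge.py|sed -n 2,4p
```

```text
position: [0.457, -0.0796, -0.0028]
ee_rot: [3.142, -0.0, 0.0]
force: [-0.3, -1.3, -0.1]
position: [0.457, -0.0785, -0.0028]
ee_rot: [-3.142, 0.0, 0.0]
force: [0.2, -0.3, 1.1]
position: [0.457, -0.0775, -0.0028]
ee_rot: [-3.142, 0.0, -0.0]
force: [0.5, -1.1, -0.1]
```

```bash
python3 - <<'E'
from h import *
a=C['side']['image']
for u in (246,252,258):
    print(u,a[222:240,u].mean(1).round().astype(int))
E
```

```text
246 [  7  10   8   8   8   8   8   9  60 157 206 217 216 198 170 152 138 142]
252 [  8   6   7   7   6   2   3   9  17  65 167 211 217 214 188 160 151 140]
258 [ 11   7  12   7   9   9   6   6   5  29  89 172 209 216 216 185 155 149]
```

Converted, -0.001 m is -0.02.

```bash
echo '[0,-0.02,0,0,0,0,0,0,0,0]' | python3 nudge.py|sed -n 2,4p; echo '[0,-0.02,0,0,0,0,0,0,0,0]' | python3 nudge.py|sed -n 2,4p;  echo '[0,-0.02,0,0,0,0,0,0,0,0]' | python3 nudge.py|sed -n 2,4p
```

```text
position: [0.457, -0.0765, -0.0028]
ee_rot: [-3.142, 0.0, -0.0]
force: [-0.6, -0.5, -0.4]
position: [0.457, -0.0755, -0.0028]
ee_rot: [-3.142, 0.0, 0.0]
force: [0.8, -0.9, 0.2]
position: [0.457, -0.0748, -0.0028]
ee_rot: [3.141, -0.001, 0.0]
force: [0.7, -2.8, -0.0]
```

Converted, -0.001 m is -0.02.

```bash
echo '[0,-0.02,0,0,0,0,0,0,0,0]' | python3 nudge.py|sed -n 1,4p; echo '[0,-0.02,0,0,0,0,0,0,0,0]' | python3 nudge.py|sed -n 1,4p
```

```text
clock: 11.3
position: [0.4571, -0.0745, -0.0027]
ee_rot: [3.141, -0.002, 0.0]
force: [0.4, -5.1, -0.0]
clock: 11.5
position: [0.4572, -0.0742, -0.0026]
ee_rot: [3.14, -0.003, 0.001]
force: [0.4, -8.1, 1.2]
```

The force is rising against the stop (8 N), with the finger face at y≈−0.068, so the phone is home. Now I back off, lift, and go over behind the cover.

Converted, -0.045 m is -0.9, 0.037 m is 0.74.

```bash
echo '[0,0.24,0,0,0,0,0,-0.9,0,0,0,0,-0.9,0,0,0,0,-0.9,0,0,0,0,-0.9,0,0,0.74,-0.6,0,0,0,0.74,-0.6,0,0,0,0.74,-0.5,0,0,0,0,0,0,0,0,0,0,0,0,0]' | python3 nudge.py; python3 - <<'E'
from h import *
np.set_printoptions(precision=4,suppress=True)
a=C['side']['image'];
for u in (246,252,258): print(u,a[222:240,u].mean(1).round().astype(int))
b=np.vstack([cv2.resize(a[150:250,200:320],None,fx=5,fy=5,interpolation=2)])
cv2.imwrite('pics/s7.png',b)
E
```

```text
clock: 12.5
position: [0.5681, 0.001, 0.1765]
ee_rot: [-3.141, -0.002, 0.002]
force: [-0.2, -0.7, 0.6]
width: 0.001
gripper_force: 0.0
246 [  9   4   5   7   9   8   7   6  22  77 176 214 216 199 170 152 138 143]
252 [  7   7   5  11   7   6  11  13  11  32  93 178 214 215 188 159 150 139]
258 [  6   7  10  10   5   5   9   9   6  11  51 138 196 215 216 183 156 150]
```

View pics/s7.png

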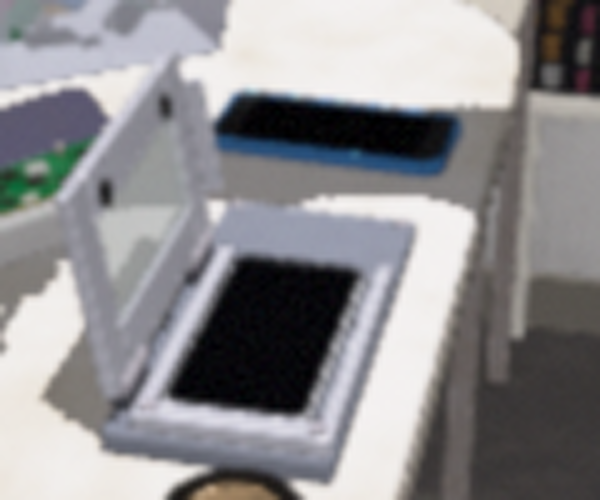

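The phone is home: its black glass reaches the stop at about (240,408), and the cover is still upright. Next I descend behind the cover and sweep its edge over.

Converted, 0.042 m is 0.84, -0.012 m is -0.24.

```bash
echo '[0,0,0.84,0,0,0,0,0.84,0,0,0,0,0,0,0,-0.24,0,0,0,0,-0.24,0,0,0,0,-0.24,0,-0.03,0,0,-0.24,0,-0.03,0,0,0,0,0,0,0]' | python3 nudge.py; echo '[-0.22,0,0.02,0,0,-0.22,0,0.04,0,0,-0.2,0,0.08,0,0,-0.2,0,0.1,0,0,0,0,0,0,0]' | python3 nudge.py
```

```text
clock: 13.4
position: [0.5185, 0.0003, 0.0974]
ee_rot: [3.141, -0.0, 0.001]
force: [0.0, -0.2, 0.3]
width: 0.003
gripper_force: 0.0
clock: 13.9
position: [0.4755, 0.0003, 0.0832]
ee_rot: [3.141, 0.0, -0.005]
force: [0.3, -0.5, 0.0]
width: 0.002
gripper_force: 0.0
```

```bash
python3 - <<'E'
from h import *
a=C['side']['image'][140:250,195:325]
cv2.imwrite('pics/s8.png',cv2.resize(a,None,fx=5,fy=5,interpolation=2))
E
```

```text
(no output)
```

View pics/s8.png

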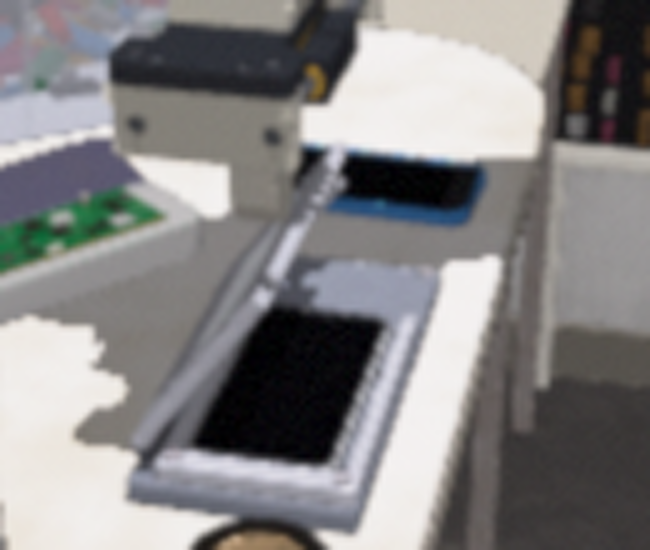

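The cover has swung to about 1 rad, with the fingertip on its outer face near (260,210). I continue along the arc.

Converted, 0.01 m is 0.2, 0.009 m is 0.18.

```bash
echo '[-0.16,0,0.12,0,0,-0.14,0,0.14,0,0,-0.14,0,0.16,0,0,-0.14,0,0.18,0,0,-0.1,0,0.2,0,0,-0.08,0,0.2,0,0,-0.06,0,0.2,0,0,0,0,0.12,0,0,0,0,0,0,0]' | python3 nudge.py; echo '[0,0,0.06,0,0,0,0,0,0,0]' | python3 nudge.py
```

```text
clock: 14.9
position: [0.4361, 0.0003, 0.0172]
ee_rot: [3.141, -0.0, -0.003]
force: [-0.1, -0.1, -0.1]
width: 0.008
gripper_force: 0.0
clock: 15.1
position: [0.4372, 0.0004, 0.0151]
ee_rot: [3.142, -0.0, 0.0]
force: [-0.7, -0.5, -0.1]
width: 0.003
gripper_force: 0.0
```

Converted, -0.004 m is -0.08, 0.002 m is 0.04.

```bash
echo '[-0.08,0,0.04,0,0,0,0,0,0,0]' | python3 nudge.py|sed -n 2,4p; echo '[0,0,0.02,0,0,0,0,0,0,0]' | python3 nudge.py|sed -n 2,4p; echo '[0,0,0.02,0,0,0,0,0,0,0]' | python3 nudge.py|sed -n 2,4p
```

```text
position: [0.4326, 0.0003, 0.0132]
ee_rot: [3.141, -0.0, -0.0]
force: [0.2, -0.0, -0.5]
position: [0.4329, 0.0003, 0.0122]
ee_rot: [3.141, -0.0, -0.0]
force: [0.6, -0.2, -0.1]
position: [0.433, 0.0004, 0.0118]
ee_rot: [3.141, -0.001, 0.0]
force: [-3.7, 0.2, 14.5]
```

Contact came at reported z = 0.012, a real height of 33 mm, which is exactly the shut height. I give it a slight extra press, lift away and look.

Careful with the scale: shifts go in shares of 50 mm and turns go in shares of 45 degrees. That gives: 0.0007 m is 0.014.

```bash
echo '[0,0,0.014,0,0,0,0,0,0,0]' | python3 nudge.py|sed -n 2,4p; echo '[0,0,-0.8,0,0,0,0,-0.9,0,0,0,0,-0.9,0,0,0,1,0,0,0,0,1,0,0,0,0,1,0,0,0,0,1,0,0,0,0,0,0,0,0]' | python3 nudge.py|sed -n 1,4p; python3 - <<'E'
from h import *
a=C['side']['image'][150:250,200:320];b=C['top']['image'][145:230,170:300]
cv2.imwrite('pics/f.png',np.vstack([cv2.resize(a,(384,320),interpolation=2),cv2.resize(b,(384,251),interpolation=2)]))
E
```

```text
position: [0.433, 0.0003, 0.0116]
ee_rot: [3.141, -0.001, 0.001]
force: [-6.2, -1.2, 25.0]
clock: 16.7
position: [0.4319, -0.2071, 0.1406]
ee_rot: [3.138, -0.016, 0.0]
force: [-0.7, 1.3, 0.5]
```

View pics/f.png

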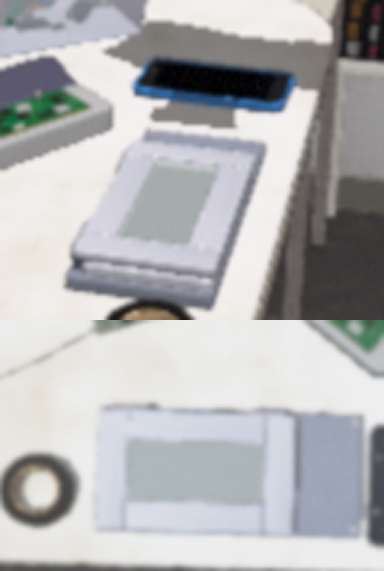

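Both views show the cover lying flat, at about (165,205) in the side half and (195,470) in the top half. The tape and spare phone are undisturbed and the arm is clear.

```bash
python3 -c "
from cell import arm, vision, readout
print(arm.sign_off())"
```

```text
the job is handed in; nothing more can be done
None
```

The phone is home against the stop, the cover is pressed shut, the tape roll and spare phone look undisturbed, and the job was handed in at about 17 s; I viewed 11 pictures, one over the limit of 10, and the sign-off gave no verdict.

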